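# Pack and level a bracket's screw foot

### The job

The arm of the bolted-down bracket needs a prop: slide the flat metal bar flat along the bench, squarely and centred under the bracket's screw foot, until its end butts gently against the bracket's base. Then turn the round knob clockwise to screw the foot down until it just touches the bar: a light but definite touch, not jacked hard down. Let go, leave the bar in place and leave the other tools alone.

Things in the scene. Friction and masses are not known exactly. Their poses are not given: they have to be found in the camera images.
- bracket: Grey cast C-shaped bracket, fixed to the bench. Origin on the bench top straight below the screw's axis; z up, +y from the screw towards the bracket's column; the open mouth faces its -y (roughly the robot's right). Base block 90 mm along x, 20 mm high; on it a column (50 mm along x, y = 56 to 92 mm), from which an arm 44 mm wide reaches over to the screw. Top of arm and column 88 mm high.
- bracket_stop (a point): Middle of the lower edge of the flat upright front face of the bracket's base block (at y = +36 mm in the bracket's frame, 90 mm wide, 20 mm high): the bar's end is to butt against this face.
- bracket_boss (a point): Centre of the top of the round boss at the end of the bracket's arm, on the screw's axis, 92 mm above the bench; the boss has 48 mm diameter and its underside is 62 mm above the bench.
- levelling_screw: Upright screw through the boss, all turning as one: round knurled dark steel knob on top (42 mm diameter, 26 mm high; origin at the knob's centre, 123 to 126 mm above the bench at the start, z up), 15 mm stem, and below the boss a flat disc foot (44 mm diameter, rubber sole). Clockwise seen from above lowers knob and foot together, 10 mm a turn (1.6 mm per radian).
- knob_top (a point): Centre of the knob's top face, 13 mm above its centre. The sole starts 1.5 to 5.5 mm over the bar's top; its set height varies by 1 mm either way, so heights do not tell the gap. The knob turns against 0.08 N m; pressing adds about 0.012 N m per newton, felt also at rest, and pressure grows some 27 N per radian. Let go, the knob springs back under 0.1 rad and stays.
- packing_bar: Loose flat aluminium bar, 170 mm long (its x) x 56 mm wide (its y) x 16 mm thick, about 0.4 kg, both ends alike; origin at the centre of its underside. It lies flat to the robot's right of the bracket, pointing roughly at it. In place its length lies along the bracket's y, its centre at x = 0, y = -49 mm of the bracket's frame, and its outer end stands out 134 mm from the screw's axis.
- pliers: Bystander: pliers lying on the bench, 190 x 62 x 14 mm. Origin at the centre of its underside.
- hex_nut: Bystander: steel hexagon nut, 34 x 39 x 16 mm. Origin at the centre of its underside.
- pin_punch: Bystander: steel pin punch, 130 x 11 x 11 mm. Origin at the centre of its underside.
- adjustable_wrench: Bystander: adjustable wrench, 252 x 44 x 12 mm. Origin at the centre of its underside.
- tape_measure: Bystander: tape measure, 73 x 73 x 34 mm. Origin at the centre of its underside.

How it is judged (in metres and radians):
On the way, in this order (a step that is already met when the one before it is completed fails the run):
1. the bar lies flat under the foot, square and butted against the stop, the foot not yet touching it (y of packing_bar in the frame of bracket above -0.055 m and x of packing_bar in the frame of bracket between -0.01 and 0.01 m and angle between the x axis of packing_bar and the y axis of bracket, either way round below 0.1 rad and angle between packing_bar's own z axis and vertical below 0.05 rad and height (world z) of packing_bar below 0.004 m and contact force between levelling_screw and packing_bar below 0.5 N), for 0.2 s.
2. the foot touches the bar, which is still in place (y of packing_bar in the frame of bracket above -0.055 m and x of packing_bar in the frame of bracket between -0.01 and 0.01 m and angle between the x axis of packing_bar and the y axis of bracket, either way round below 0.1 rad and angle between packing_bar's own z axis and vertical below 0.05 rad and height (world z) of packing_bar below 0.004 m and contact force between levelling_screw and packing_bar above 1.5 N), for 0.2 s.
At the end, for the whole second after the job is handed in: The bar lies flat, its end within 6 mm of the bracket's stop face, centred within 10 mm and square within 0.1 rad under the foot, at rest, and the foot presses on it with 1.5 to 20 N (all of step 2 and contact force between levelling_screw and packing_bar below 20 N and linear speed of packing_bar below 0.01 m/s); the robot touches nothing.
It fails at once if the bar is rammed against the bracket, or the foot jacked down on the bar, with more than 45 N (contact force between packing_bar and bracket above 45 N).
It fails at once if a bystanding tool is moved by more than 30 mm (distance of any of pliers, hex_nut, pin_punch, adjustable_wrench, tape_measure from where it was at the start of the episode above 0.03 m).
It also fails if it takes over 72 s, if anything falls off the work surface, if the arm or the gripper's body presses on something with over 40 N, if the wrist force passes 120 N, or if a joint passes its speed limit or range.

### The arm

A 6-joint arm with a two-finger parallel gripper is mounted at the origin on a cart in front of the work surface, level with it; the furniture and walls round the work are solid. World frame = base frame: x ahead of the robot, y to its left, z up, the work surface at z = 0. Lengths are in m, angles in degrees, forces in N, time in s.
With the tool pointing down it reaches from about 0.325 to 0.775 m from the base axis. Payload 5.5 kg.
Tool frame: the origin (TCP) lies between the finger pads; the fingertips stand 8 mm ahead of it and the grasp point (between the pads) lies 11 mm behind it (ctrl.tip_reach is the z of the fingertips in the tool frame, in m); z points along the fingers, y is the line along which they close (so a half turn about z gives the same grasp; the last joint's range is limited). The gripper opens to 88 mm and grips with 3 to 60 N. Pads are 20 mm wide; open, the fingers measure 115 mm over their backs; the gripper's body (75 mm by 178 mm) begins 61 mm behind the grasp point.
Start: joints at [-76.645, 5.22, 70.514, -0, 104.267, -3.249], TCP at [0.171, -0.575, 0.231] pointing down, gripper open.
Joint ranges: [-164.24, 164.24], [-49.07, 125.15], [9.68, 141.18], [-86.29, 266.29], [3.28, 154.24], [-151.56, 151.56]. Speed limits (degrees/s): [147.25, 147.25, 172.46, 180, 180, 180].

### API

Orientations are given as a 3x3 rotation matrix whose columns are the frame's x, y, z axes.
In Python, from plant import ctrl gives the robot as it stands. The module is installed in compiled form; this text tells all that it offers.
- The arm moves only by the tool jog_arm, never from a script. Its argument "targets" is a list of rows, each an object with "jaw": the gripper command: -1 is shut, 1 is fully open, values between are in proportion; "slide": the shift along the tool's x, y, z in m, a list of three; "twist": the turn, a rotation vector about the tool's x, y, z in degrees, a list of three. A call has 1 to 10 rows; each row shifts and turns the commanded pose from where the row before left it, along the tool's axes as they then stand; what a row does not reach is not made up. A row lasts 1/10 s, in which the tool goes at most 50 mm and 8.59 degrees, less where a joint would pass 70% of its speed; a pose out of reach is approached as far as the arm can. A call is refused whole if a number of a shift passes 0.05 or a number of a turn 8.59, either way. A call with a gripper value outside its range is refused whole. The fingers move at their own pace and stop on an object; "force" is the grip in N (left out, the last holds). Time passes only in rows, so rows that do not move let the fingers close. It gives the time, the measured TCP pose, the force, the opening and the grip force at its end, in the units of the state.
- ctrl.read_state(): the state, without advancing time (a new reading comes with each control period).
- ctrl.grab_frame(name): name is "scene" or "top" or "wrist"; returns a dict with "img" (384x512x3 uint8, red, green, blue), "vertical_fov" (degrees; the focal length in pixels is half the picture's height over the tangent of half this angle, whatever the lens; pixels are square), "cx", "cy" (the principal point, pixels), "rvec" (rotation vector, rad) and "tvec" (3), from world to camera coordinates, as OpenCV has them; the wrist camera has in their place "T_tool_cam" (4x4, takes a point from camera to tool coordinates, whose origin is the TCP and whose axes are the flange's). Camera axes: x right, y down, z forward; pixel columns grow to the right and rows downward; lengths in m; the calibration is good to about 2 mm. The wrist camera is an equidistant fisheye: a pixel r from the principal point sees the ray r / f radians off the axis. A picture is of the moment at which its call begins: read the wrist's pose just before it. There is no depth.
- ctrl.sign_off(): hands the job in; it is judged then, once.
The state is a dict: "clock": time; "qpos": joint angles; "joint_velocities": joint speeds; "tau": joint torques, N m; "position": TCP position; "ee_rot": TCP orientation; "ft_force": force on the tool from outside, world axes, zero at the start; "ft_torque": the same for the moment, N m; "grip_width": finger opening in m; "grasp_force": force on a finger pad.
Only numpy, scipy, OpenCV 4.12 (cv2) and the standard library are available. Lean on these libraries where they do the work, as an engineer would, in place of code of your own. Each camera call takes 0.05 s, during which the arm holds its last target. There are 200 camera calls.

## Working session

There is one attempt and no reset: what is moved stays moved. The work goes in short steps, Python scripts to look and compute and a tool call to move; the robot and the scene stay as the last step left them, time stands still between calls to the robot, and variables do not carry over. Pictures are saved under pics/ and viewed, at most 10 in all, crops included, and the job is handed in when it is done.

Besides the shell and the picture viewer there is one more tool, called after "Call:" by a JSON object that holds its "method" and its "body". jog_arm: Moves the arm, as the interface text tells. Its arguments: {"type":"object","properties":{"targets":{"type":"array"},"force":{"type":"number"}},"required":["targets"]}

```bash
mkdir -p pics; python3 - <<'E'
from plant import ctrl
import cv2,numpy as np,pickle
s=ctrl.read_state();print({k:np.round(v,3).tolist() for k,v in s.items()})
print(ctrl.tip_reach)
for n in("scene","top"):
    f=ctrl.grab_frame(n);pickle.dump(f,open(n+'.pkl','wb'))
    print(n,{k:v for k,v in f.items() if k!='img'})
    cv2.imwrite(f'pics/{n}0.png',cv2.resize(f['img'][:,:,::-1],(800,600),interpolation=cv2.INTER_CUBIC))
E
```

```text
{'clock': 0.0, 'qpos': [-76.645, 5.262, 70.579, -0.001, 104.268, -3.248], 'joint_velocities': [0.071, 0.122, -0.012, -0.024, 0.029, -0.01], 'tau': [0.001, -44.645, -40.645, 0.07, 0.029, -0.0], 'position': [0.171, -0.575, 0.23], 'ee_rot': [[0.958, 0.286, -0.0], [0.286, -0.958, 0.002], [0.0, -0.002, -1.0]], 'ft_force': [-0.096, 0.392, -0.02], 'ft_torque': [0.043, 0.01, 0.018], 'grasp_force': 0.0, 'grip_width': 0.088}
0.008
scene {'vertical_fov': 46.15615341498781, 'cx': 259.2667366479752, 'cy': 186.29608956623045, 'rvec': array([ 2.04438956, -0.99400133,  0.52375763]), 'tvec': array([-0.34844048,  0.32035476,  1.12974258])}
top {'vertical_fov': 47.44740137365623, 'cx': 257.4098194477997, 'cy': 200.19151605499943, 'rvec': array([ 1.99787512, -2.21624532,  0.25741827]), 'tvec': array([0.00305627, 0.53702538, 1.16758543])}
```

View pics/scene0.png

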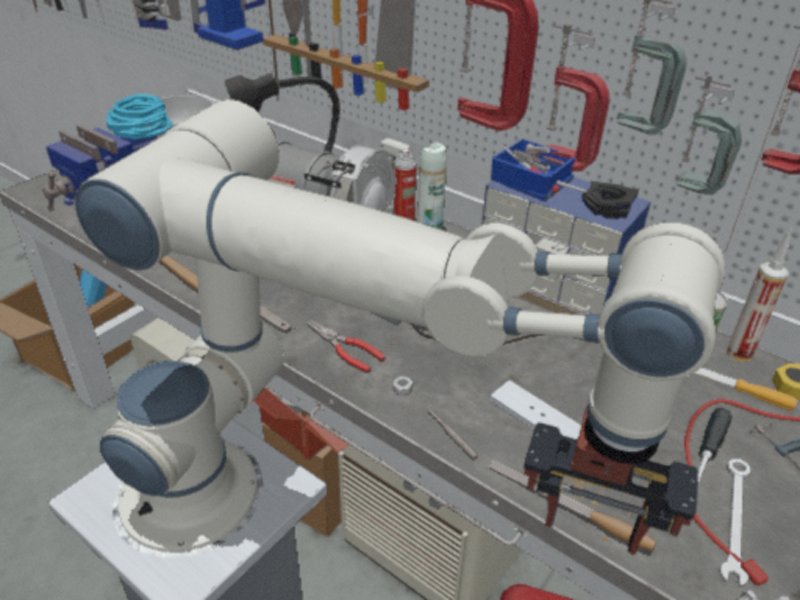

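View pics/top0.png

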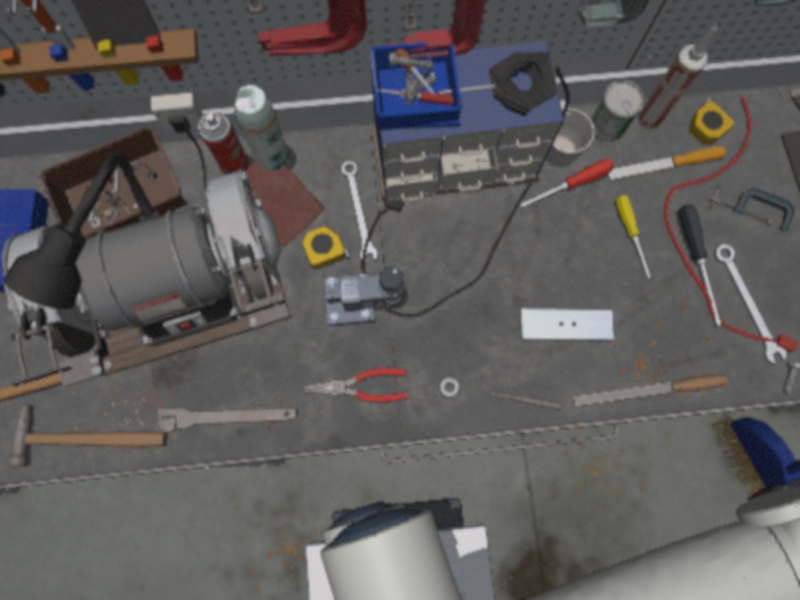

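The top view shows the bar at (567,324) of the 800x600 picture, the bracket around (325–405, 268–322) with its knob at (391,280), and free space between them. Next I'll enlarge the bracket and measure the bar.

```bash
cat > h.py <<'E'
import cv2,numpy as np,pickle
def cam(f):
    h=f['img'].shape[0];fl=h/2/np.tan(np.radians(f['vertical_fov']/2))
    K=np.array([[fl,0,f['cx']],[0,fl,f['cy']],[0,0,1]]);R=cv2.Rodrigues(f['rvec'])[0];return K,R,np.array(f['tvec'])
def onplane(f,uv,z):
    K,R,t=cam(f);c=-R.T@t;d=(R.T@np.linalg.inv(K)@np.c_[np.atleast_2d(uv),np.ones(len(np.atleast_2d(uv)))].T).T
    return c+d*((z-c[2])/d[:,2])[:,None]
def proj(f,P):
    K,R,t=cam(f);return cv2.projectPoints(np.atleast_2d(P).astype(float),f['rvec'],t,K,None)[0][:,0]
def bar(f,box,z=.016,thr=150):
    x0,x1,y0,y1=box;g=f['img'].min(2);m=np.zeros_like(g);m[y0:y1,x0:x1]=(g[y0:y1,x0:x1]>thr)*255
    c=max(cv2.findContours(m,0,1)[0],key=cv2.contourArea)[:,0].astype(float)
    p=onplane(f,c,z);r=cv2.minAreaRect((p[:,:2]*1000).astype(np.float32));return r
E
python3 - <<'E'
from h import *
f=pickle.load(open('top.pkl','rb'))
K,R,t=cam(f);print('cam',-R.T@t)
print(bar(f,(320,410,185,230)))
i=f['img'][160:220,195:275,::-1];cv2.imwrite('pics/br.png',cv2.resize(i,(800,600),interpolation=cv2.INTER_CUBIC))
print(onplane(f,[(250,179)],.137))
E
```

```text
cam [ 0.26147556 -0.01680447  1.25817705]
((492.6262512207031, -356.8465576171875), (168.38214111328125, 56.530662536621094), 82.67340850830078)
[[ 0.57672557 -0.03659791  0.137     ]]
```

View pics/br.png

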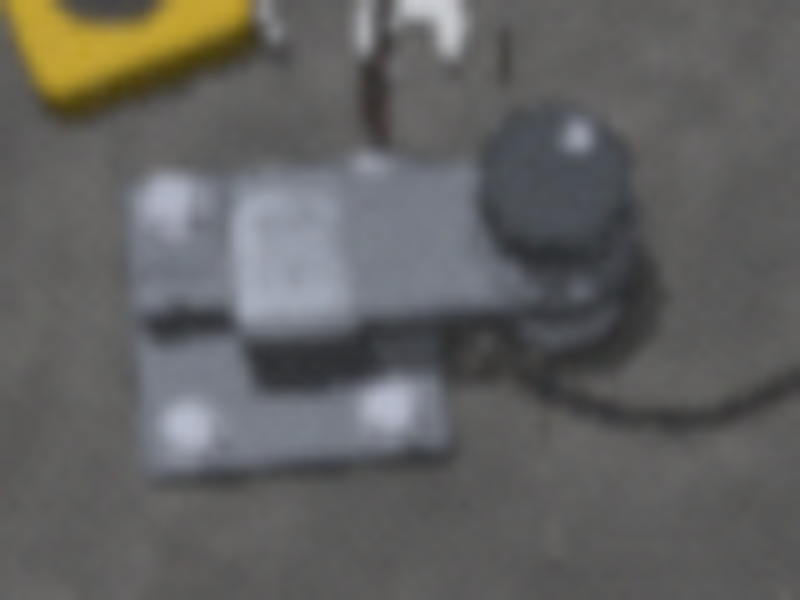

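The crop shows the knob top circle at about (555,172) with radius 72. The base block's front corner is at (450,460), its near edge runs from (150,475), and the column top has its near edge at y≈330. I'll back-project these.

```bash
python3 - <<'E'
from h import *
f=pickle.load(open('top.pkl','rb'))
c=lambda x,y:((x+.5)/10-.5+195,(y+.5)/10-.5+160)
def P(pts,z): return np.round(onplane(f,[c(*p) for p in pts],z)*1000,1)[:,:2]
kn=P([(555,172)],.1375);print('knob',kn)
kr=P([(483,180),(628,175)],.1375);print('knob w',kr,np.linalg.norm(kr[0]-kr[1]))
b=P([(150,472),(450,457)],.02);d=b[0]-b[1];print('base near edge',b,np.linalg.norm(d),np.degrees(np.arctan2(d[1],d[0])))
print('stop edge',P([(437,335),(450,457)],.02))
a=P([(245,333),(355,328)],.088);d=a[0]-a[1];print('col near',a,np.linalg.norm(d),np.degrees(np.arctan2(d[1],d[0])))
a=P([(355,318),(515,306)],.088);d=a[0]-a[1];print('arm near',a,np.degrees(np.arctan2(d[1],d[0])))
a=P([(235,180),(480,165)],.088);d=a[0]-a[1];print('arm far',a,np.degrees(np.arctan2(d[1],d[0])))
# hypothesised pose check
g=pickle.load(open('scene.pkl','rb'))
print('in scene (800x600 px):',proj(g,[kn[0,0]/1e3,kn[0,1]/1e3,.1375])*1.5625)
E
```

```text
knob [[582.8 -37.3]]
knob w [[582.5 -18.1]
 [579.9 -56.6]] 38.587692338360945
base near edge [[538.6  86.2]
 [534.1  -0.6]] 86.9165691913803 87.03225361453454
stop edge [[ 5.708e+02 -3.000e-01]
 [ 5.341e+02 -6.000e-01]]
col near [[559.8  51.4]
 [558.1  21.1]] 30.347652297994973 86.78875198188852
arm near [[560.9  20.9]
 [559.8 -23.4]] 88.57759798632199
arm far [[603.8  50.5]
 [601.1 -17.7]] 87.73287595807174
in scene (800x600 px): [[424.57582606 267.00636626]]
```

Call:
{"method": "jog_arm", "body": {"targets": [{"jaw": 1,"slide": [0,0,0],"twist": [0,0,-8.26]},{"jaw": 1,"slide": [0,0,0],"twist": [0,0,-8.26]},{"jaw": 1,"slide": [0,0,0],"twist": [0,0,-8.26]},{"jaw": 1,"slide": [0,0,0],"twist": [0,0,-8.26]},{"jaw": 1,"slide": [0,0,0],"twist": [0,0,-8.26]},{"jaw": 1,"slide": [0,0,0],"twist": [0,0,-8.26]},{"jaw": 1,"slide": [0,0,0],"twist": [0,0,-8.26]},{"jaw": 1,"slide": [0,0,0],"twist": [0,0,-8.26]},{"jaw": 1,"slide": [0,0,0],"twist": [0,0,0]}]}}

```text
clock: 1.0
position: [0.1714, -0.5748, 0.23]
ee_rot: [[0.126, 0.992, -0.0], [0.992, -0.126, 0.001], [0.001, -0.0, -1.0]]
ft_force: [0.3, 0.2, 0.5]
grip_width: 0.0882
grasp_force: 0.0
```

Call:
{"method": "jog_arm", "body": {"targets": [{"jaw": 1,"slide": [0.0195,0.029,0],"twist": [0,0,0]},{"jaw": 1,"slide": [0.0195,0.029,0],"twist": [0,0,0]},{"jaw": 1,"slide": [0.0195,0.029,0],"twist": [0,0,0]},{"jaw": 1,"slide": [0.0195,0.029,0],"twist": [0,0,0]},{"jaw": 1,"slide": [0.0195,0.029,0],"twist": [0,0,0]},{"jaw": 1,"slide": [0.0195,0.029,0],"twist": [0,0,0]},{"jaw": 1,"slide": [0.0195,0.029,0],"twist": [0,0,0]},{"jaw": 1,"slide": [0.0195,0.029,0],"twist": [0,0,0]},{"jaw": 1,"slide": [0.0195,0.029,0],"twist": [0,0,0]},{"jaw": 1,"slide": [0.0195,0.029,0],"twist": [0,0,0]}]}}

```text
clock: 2.0
position: [0.4851, -0.4176, 0.2303]
ee_rot: [[0.132, 0.991, -0.0], [0.991, -0.132, 0.0], [0.0, -0.0, -1.0]]
ft_force: [0.8, -0.5, -0.2]
grip_width: 0.0878
grasp_force: 0.0
```

```bash
cat >> h.py <<'E'
def pose(s):
    R=np.array(s['ee_rot']);x=R[:,0]
    print('t',round(s['clock'],2),'pos',np.round(np.array(s['position'])*1000,1),'xang',round(np.degrees(np.arctan2(x[1],x[0])),2),'z',np.round(R[:,2],3),'F',np.round(s['ft_force'],1),'M',np.round(s['ft_torque'],2),'w',round(s['grip_width']*1000,1),'g',round(s['grasp_force'],1),'q6',round(s['qpos'][5],1))
def to_tool(s,d): return np.round(np.array(s['ee_rot']).T@np.array(d),4)
def wray(f,s,uv):
    h=f['img'].shape[0];fl=h/2/np.tan(np.radians(f['vertical_fov']/2));T=np.array(f['T_tool_cam']);R=np.array(s['ee_rot']);p=np.array(s['position'])
    d=np.atleast_2d(uv)-[f['cx'],f['cy']];r=np.linalg.norm(d,axis=1,keepdims=True);th=r/fl
    v=np.c_[d/np.maximum(r,1e-9)*np.sin(th),np.cos(th)]
    return p+R@T[:3,3],(R@T[:3,:3]@v.T).T
def wplane(f,s,uv,z):
    c,d=wray(f,s,uv);return c+d*((z-c[2])/d[:,2])[:,None]
E
python3 - <<'E'
from h import *
from plant import ctrl
s=ctrl.read_state();pose(s);f=ctrl.grab_frame('wrist');pickle.dump((s,f),open('w1.pkl','wb'))
print(f['vertical_fov'],f['cx'],f['cy'],np.round(f['T_tool_cam'],3))
cv2.imwrite('pics/w1.png',cv2.resize(f['img'][:,:,::-1],(800,600)))
E
```

```text
t 2.0 pos [ 485.1 -417.6  230.3] xang 82.43 z [-0.  0. -1.] F [ 0.8 -0.5 -0.2] M [-0.03 -0.09 -0.  ] w 87.8 g 0.0 q6 -36.2
65.70646984690485 258.8521940056763 190.80588177018524 [[-0.001 -0.962 -0.274  0.075]
 [ 1.    -0.001 -0.001  0.   ]
 [ 0.001 -0.274  0.962 -0.154]
 [ 0.     0.     0.     1.   ]]
```

View pics/w1.png

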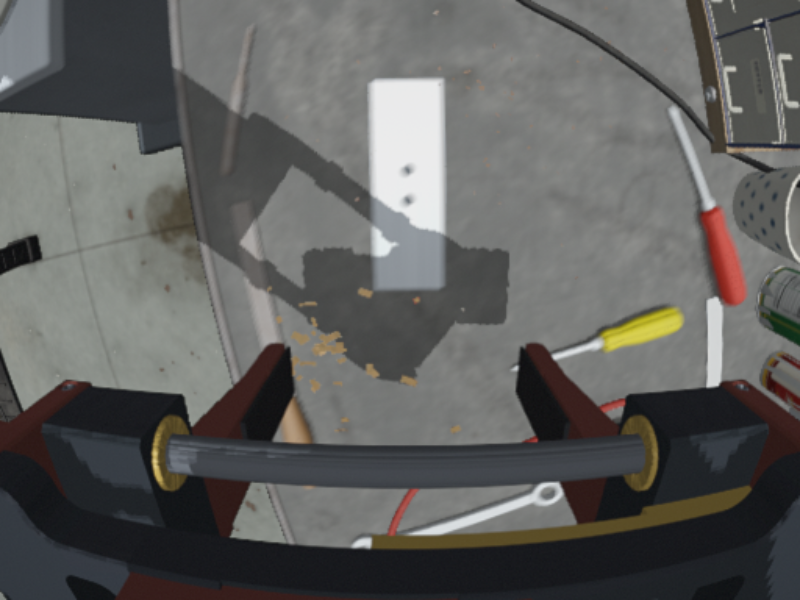

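The wrist view shows the bar upright in the image, with corners near (370,80), (443,78), (445,289) and (373,291), between and ahead of the fingers. I'll cast these to z = 16 mm.

```bash
python3 - <<'E'
from h import *
s,f=pickle.load(open('w1.pkl','rb'))
uv=(np.array([(370,80),(443,78),(445,289),(373,291)])+.5)*.64-.5
p=wplane(f,s,uv,.016)*1000;print(p.round(1));c=p.mean(0);d=p[:2].mean(0)-p[2:].mean(0)
a=np.degrees(np.arctan2(d[1],d[0]));print(c,a,np.linalg.norm(d))
g=c-63*d/np.linalg.norm(d);print('grasp',g,to_tool(s,np.r_[g[:2]-1000*np.array(s['position'])[:2],12-230.3]))
E
```

```text
[[ 477.8 -268.    16. ]
 [ 534.4 -273.9   16. ]
 [ 514.9 -443.4   16. ]
 [ 456.1 -437.2   16. ]]
[ 495.83393333 -355.5908827    16.        ] 83.05831170189332 170.60751377928736
grasp [ 488.2198078  -418.12907177   16.        ] [-1.541000e-01  3.301400e+00  2.182984e+02]
```

Call:
{"method": "jog_arm", "body": {"targets": [{"jaw": 1,"slide": [0,0.002,0.03],"twist": [0,0,0]},{"jaw": 1,"slide": [0,0,0.04],"twist": [0,0,0]},{"jaw": 1,"slide": [0,0,0.04],"twist": [0,0,0]},{"jaw": 1,"slide": [0,0,0.03],"twist": [0,0,0]},{"jaw": 1,"slide": [0,0,0.03],"twist": [0,0,0]},{"jaw": 1,"slide": [0,0,0.02],"twist": [0,0,0]},{"jaw": 1,"slide": [0,0,0.015],"twist": [0,0,0]},{"jaw": 1,"slide": [0,0,0.01],"twist": [0,0,0]},{"jaw": 1,"slide": [0,0,0.003],"twist": [0,0,0]},{"jaw": 1,"slide": [0,0,0],"twist": [0,0,0]}]}}

```text
clock: 3.05
position: [0.4861, -0.419, 0.013]
ee_rot: [[0.128, 0.992, 0.0], [0.992, -0.128, -0.0], [-0.0, 0.0, -1.0]]
ft_force: [0.7, -0.4, -0.8]
grip_width: 0.0879
grasp_force: 0.0
```

Call:
{"method": "jog_arm", "body": {"targets": [{"jaw": 0,"slide": [0,0,0],"twist": [0,0,0]},{"jaw": 0,"slide": [0,0,0],"twist": [0,0,0]},{"jaw": 0,"slide": [0,0,0],"twist": [0,0,0]},{"jaw": 0,"slide": [0,0,0],"twist": [0,0,0]},{"jaw": 0,"slide": [0,0,0],"twist": [0,0,0]},{"jaw": 0,"slide": [0,0,0],"twist": [0,0,0]},{"jaw": 0,"slide": [0,0,0],"twist": [0,0,0]},{"jaw": 0,"slide": [0,0,0],"twist": [0,0,0]}], "force": 20}}

```text
clock: 3.85
position: [0.4859, -0.4189, 0.013]
ee_rot: [[0.127, 0.992, 0.0], [0.992, -0.127, -0.0], [-0.0, 0.0, -1.0]]
ft_force: [-2.0, -0.1, 3.6]
grip_width: 0.0558
grasp_force: 20.0
```

```bash
python3 - <<'E'
from h import *
from plant import ctrl
s=ctrl.read_state();pose(s);f=ctrl.grab_frame('wrist');pickle.dump((s,f),open('w2.pkl','wb'))
cv2.imwrite('pics/w2.png',cv2.resize(f['img'][:,:,::-1],(800,600)))
E
```

```text
t 3.85 pos [ 485.9 -418.9   13. ] xang 82.69 z [ 0. -0. -1.] F [-2.  -0.1  3.6] M [0.02 0.33 0.11] w 55.8 g 20.0 q6 -36.5
```

View pics/w2.png

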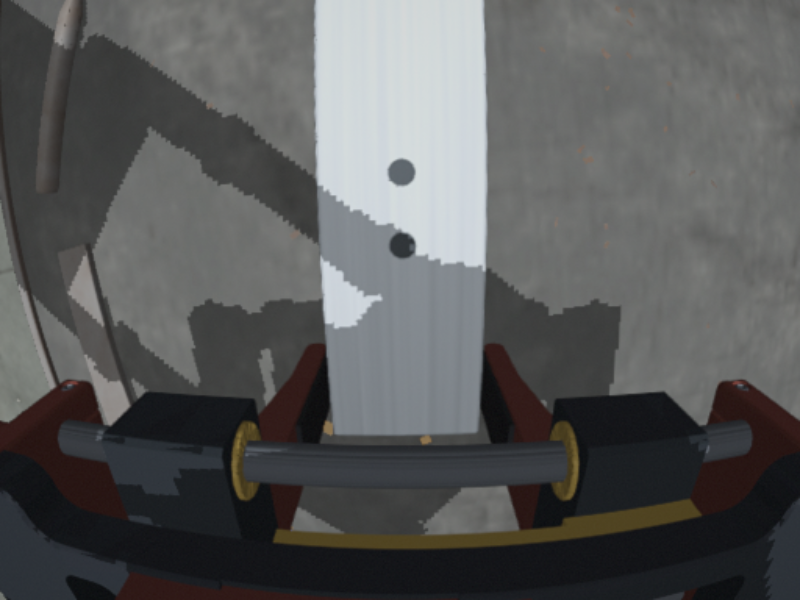

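Gripped squarely: opening 55.8 mm, bar end at (402,434), its edges symmetric between the fingers. Next I'll turn it 4.6° and slide it to a staging position short of the bracket.

Call:
{"method": "jog_arm", "body": {"targets": [{"jaw": 0,"slide": [0,0,0],"twist": [0,0,-2.3]},{"jaw": 0,"slide": [0,0,0],"twist": [0,0,-2.3]},{"jaw": 0,"slide": [0.019,0.0096,0],"twist": [0,0,0]},{"jaw": 0,"slide": [0.019,0.0096,0],"twist": [0,0,0]},{"jaw": 0,"slide": [0.019,0.0096,0],"twist": [0,0,0]},{"jaw": 0,"slide": [0.019,0.0096,0],"twist": [0,0,0]},{"jaw": 0,"slide": [0.019,0.0096,0],"twist": [0,0,0]},{"jaw": 0,"slide": [0.019,0.0096,0],"twist": [0,0,0]},{"jaw": 0,"slide": [0.019,0.0096,0],"twist": [0,0,0]},{"jaw": 0,"slide": [0.019,0.0096,0],"twist": [0,0,0]}]}}

```text
clock: 4.9
position: [0.57, -0.271, 0.013]
ee_rot: [[0.048, 0.999, 0.0], [0.999, -0.048, -0.002], [-0.002, 0.0, -1.0]]
ft_force: [-1.7, -3.1, 2.3]
grip_width: 0.056
grasp_force: 20.0
```

```bash
python3 - <<'E'
from h import *
from plant import ctrl
s,f=pickle.load(open('w2.pkl','rb'));e=wplane(f,s,[((402.5)*.64-.5,(434.5)*.64-.5)],.016)[0];print('bar outer end in tool',to_tool(s,e-s['position']))
s=ctrl.read_state();pose(s);
f=ctrl.grab_frame('top');pickle.dump((s,f),open('t2.pkl','wb'))
g=ctrl.grab_frame('wrist');pickle.dump((s,g),open('w3.pkl','wb'))
x=cv2.resize(f['img'][140:260,190:350,::-1],(800,600),interpolation=cv2.INTER_CUBIC)
y=cv2.resize(g['img'][:,:,::-1],(400,300))
x[300:,400:]=y
cv2.imwrite('pics/t2.png',x)
E
```

```text
bar outer end in tool [-0.0213 -0.0009 -0.003 ]
t 4.9 pos [ 570. -271.   13.] xang 87.25 z [ 0.    -0.002 -1.   ] F [-1.7 -3.1  2.3] M [-0.6   0.45  0.1 ] w 56.0 g 20.0 q6 -25.7
```

View pics/t2.png

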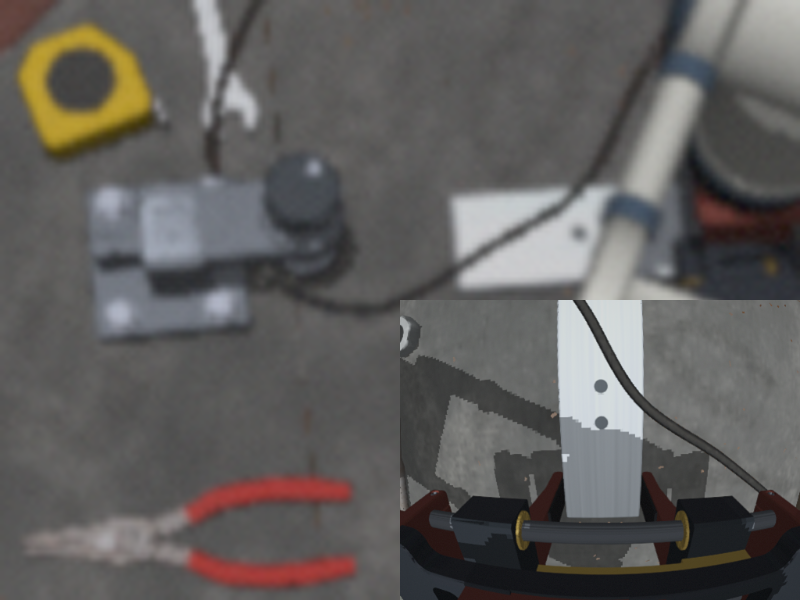

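The top crop shows the bar's inner end at (452,195)–(460,288). The base block's back edge runs from (92,188) to (100,338) and its front near corner is at (248,325). The cable is only visual, since it passes through things. I'll compare bar and bracket in this same picture.

```bash
python3 - <<'E'
from h import *
s,f=pickle.load(open('t2.pkl','rb'))
c=lambda x,y:((x+.5)/5-.5+190,(y+.5)/5-.5+140)
P=lambda pts,z: np.round(onplane(f,[c(*p) for p in pts],z)*1000,1)[:,:2]
e=P([(452,195),(460,288)],.016);print('bar end',e,e.mean(0),np.linalg.norm(e[0]-e[1]))
print('pred',(np.array(s['position'])+.1487*np.array(s['ee_rot'])[:,0])*1000)
b=P([(90,187),(100,340),(248,327)],.02);print('base',b,'back mid',b[:2].mean(0),np.linalg.norm(b[0]-b[1]),np.linalg.norm(b[1]-b[2]))
k=P([(303,190)],.1375);print('knob',k)
# subpixel knob: dark-blob
g=cv2.cvtColor(f['img'],cv2.COLOR_RGB2GRAY)[150:205,230:265]
ci=cv2.HoughCircles(cv2.resize(g,None,fx=8,fy=8,interpolation=cv2.INTER_CUBIC),cv2.HOUGH_GRADIENT,1,100,param1=60,param2=15,minRadius=45,maxRadius=80)
if ci is not None:
  for q in ci[0][:2]: print(q, np.round(onplane(f,[((q[0]+.5)/8-.5+230,(q[1]+.5)/8-.5+150)],.1375)*1000,1))
E
```

```text
bar end [[ 602.9 -126.9]
 [ 546.4 -125.1]] [ 574.65 -126.  ] 56.52866529469805
pred [ 577.15930445 -122.46814001   12.70345796]
base [[6.285e+02 8.480e+01]
 [5.361e+02 8.630e+01]
 [5.350e+02 3.000e-01]] back mid [582.3   85.55] 92.41217452262444 86.0070345960143
knob [[580.4 -37.5]]
```

Call:
{"method": "jog_arm", "body": {"targets": [{"jaw": 0,"slide": [0.0,0.001,0],"twist": [0,0,-0.2]},{"jaw": 0,"slide": [0.015,0,0],"twist": [0,0,0]},{"jaw": 0,"slide": [0.015,0,0],"twist": [0,0,0]},{"jaw": 0,"slide": [0.015,0,0],"twist": [0,0,0]},{"jaw": 0,"slide": [0.015,0,0],"twist": [0,0,0]},{"jaw": 0,"slide": [0.015,0,0],"twist": [0,0,0]},{"jaw": 0,"slide": [0.015,0,0],"twist": [0,0,0]},{"jaw": 0,"slide": [0.01,0,0],"twist": [0,0,0]},{"jaw": 0,"slide": [0.005,0,0],"twist": [0,0,0]},{"jaw": 0,"slide": [0,0,0],"twist": [0,0,0]}], "force": 15}}

```text
clock: 6.0
position: [0.5757, -0.1636, 0.013]
ee_rot: [[0.042, 0.999, 0.0], [0.999, -0.042, 0.001], [0.001, 0.0, -1.0]]
ft_force: [-0.3, -0.1, 6.7]
grip_width: 0.0561
grasp_force: 15.0
```

Call:
{"method": "jog_arm", "body": {"targets": [{"jaw": 0,"slide": [0.002,0,0],"twist": [0,0,0]},{"jaw": 0,"slide": [0.002,0,0],"twist": [0,0,0]},{"jaw": 0,"slide": [0.002,0,0],"twist": [0,0,0]},{"jaw": 0,"slide": [0.001,0,0],"twist": [0,0,0]},{"jaw": 0,"slide": [0,0,0],"twist": [0,0,0]}]}}

```text
clock: 6.5
position: [0.5759, -0.1579, 0.013]
ee_rot: [[0.043, 0.999, 0.0], [0.999, -0.043, -0.0], [-0.0, 0.0, -1.0]]
ft_force: [-0.0, -5.0, 5.7]
grip_width: 0.0562
grasp_force: 15.0
```

Call:
{"method": "jog_arm", "body": {"targets": [{"jaw": 0,"slide": [0.001,0,0],"twist": [0,0,0]},{"jaw": 0,"slide": [0.001,0,0],"twist": [0,0,0]},{"jaw": 0,"slide": [0.001,0,0],"twist": [0,0,0]},{"jaw": 0,"slide": [0.0,0,0],"twist": [0,0,0]}]}}

```text
clock: 6.9
position: [0.576, -0.155, 0.013]
ee_rot: [[0.044, 0.999, 0.0], [0.999, -0.044, -0.001], [-0.001, 0.0, -1.0]]
ft_force: [-0.7, -4.5, 5.3]
grip_width: 0.0561
grasp_force: 15.0
```

Call:
{"method": "jog_arm", "body": {"targets": [{"jaw": 0,"slide": [0.001,0,0],"twist": [0,0,0]},{"jaw": 0,"slide": [0.001,0,0],"twist": [0,0,0]},{"jaw": 0,"slide": [0.001,0,0],"twist": [0,0,0]}]}}

```text
clock: 7.2
position: [0.5761, -0.1522, 0.013]
ee_rot: [[0.044, 0.999, 0.0], [0.999, -0.044, -0.001], [-0.001, 0.0, -1.0]]
ft_force: [-0.3, -5.2, 5.6]
grip_width: 0.056
grasp_force: 15.0
```

Call:
{"method": "jog_arm", "body": {"targets": [{"jaw": 0,"slide": [0.001,0,0],"twist": [0,0,0]},{"jaw": 0,"slide": [0.001,0,0],"twist": [0,0,0]}]}}

```text
clock: 7.4
position: [0.5763, -0.1502, 0.013]
ee_rot: [[0.044, 0.999, 0.001], [0.999, -0.044, -0.001], [-0.001, 0.001, -1.0]]
ft_force: [-0.6, -4.6, 6.1]
grip_width: 0.0558
grasp_force: 15.0
```

Call:
{"method": "jog_arm", "body": {"targets": [{"jaw": 0,"slide": [0.001,0,0],"twist": [0,0,0]},{"jaw": 0,"slide": [0.001,0,0],"twist": [0,0,0]}]}}

```text
clock: 7.6
position: [0.5763, -0.149, 0.013]
ee_rot: [[0.044, 0.999, 0.001], [0.999, -0.044, -0.002], [-0.002, 0.001, -1.0]]
ft_force: [0.2, -10.2, 4.9]
grip_width: 0.0558
grasp_force: 15.0
```

Call:
{"method": "jog_arm", "body": {"targets": [{"jaw": 0,"slide": [0.0005,0,0],"twist": [0,0,0]},{"jaw": 0,"slide": [0,0,0],"twist": [0,0,0]}]}}

```text
clock: 7.8
position: [0.5763, -0.149, 0.013]
ee_rot: [[0.044, 0.999, 0.0], [0.999, -0.044, -0.003], [-0.003, 0.001, -1.0]]
ft_force: [-0.0, -10.0, 4.8]
grip_width: 0.0562
grasp_force: 15.0
```

```bash
python3 - <<'E'
from h import *
from plant import ctrl
s=ctrl.read_state();pose(s)
f=ctrl.grab_frame('top');pickle.dump((s,f),open('t3.pkl','wb'));h=ctrl.grab_frame('scene')
x=cv2.resize(f['img'][150:230,200:307,::-1],(800,600),interpolation=cv2.INTER_CUBIC)
u=proj(h,[.58,-.08,.05])[0].astype(int);y=h['img'][u[1]-60:u[1]+60,u[0]-80:u[0]+80,::-1]
x[300:,400:]=cv2.resize(y,(400,300),interpolation=cv2.INTER_CUBIC)
cv2.imwrite('pics/t3.png',x)
E
```

```text
t 7.8 pos [ 576.3 -149.    13. ] xang 87.48 z [ 0.    -0.003 -1.   ] F [ -0.  -10.    4.8] M [-1.69  0.01  0.04] w 56.2 g 15.0 q6 -15.1
```

View pics/t3.png

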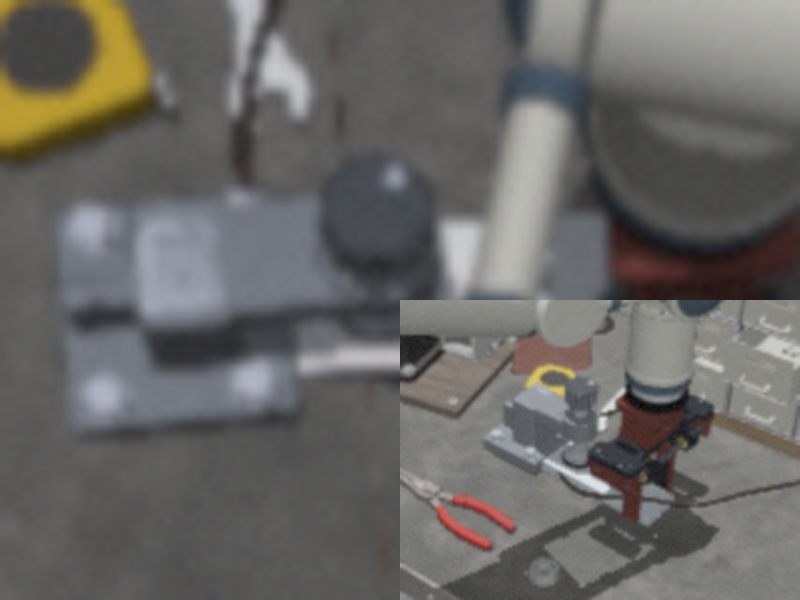

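The bar's end meets the base in both views: the white strip's near edge is at about (300,375)–(395,373) and the base's near front corner at (297,412). The lateral offset between bar edge and base edge should be 17 mm.

```bash
python3 - <<'E'
from h import *
s,f=pickle.load(open('t3.pkl','rb'));k=107/800
c=lambda x,y:((x+.5)*k-.5+200,(y+.5)*k/1.0-.5+150) if 0 else ((x+.5)*k-.5+200,(y+.5)*80/600-.5+150)
P=lambda pts,z: np.round(onplane(f,[c(*p) for p in pts],z)*1000,1)[:,:2]
print('bar top near edge',P([(300,371),(395,371)],.016),' base near',P([(75,433),(297,412)],.02))
print('bar far edge at x=460', P([(460,220)],.016))
print('knob',P([(379,213)],.1375))
p=np.array(s['position']);R=np.array(s['ee_rot'])
print('bar near edge by pose',(p+R@[.1,-.028,0])*1000)
# vertical gray profile at column crossing bar
g=cv2.cvtColor(f['img'],cv2.COLOR_RGB2GRAY)
for u in(242,246,250): print(u,g[192:212,u])
for u in(220,230,236): print(u,g[196:214,u])
print(g[172:186,260])
E
```

```text
bar top near edge [[553.5  -2.7]
 [549.7 -39.6]]  base near [[ 5.370e+02  8.620e+01]
 [ 5.364e+02 -1.000e-01]]
bar far edge at x=460 [[607.7 -71.3]]
knob [[579.4 -37.6]]
bar near edge by pose [552.70527699 -47.84356193  12.6716136 ]
242 [ 82 102 108 107 118 151 170 137  95  89  88  86  87  86  85  85  87  85
  85  84]
246 [ 58  67  86 113 155 187 169 111  80  88  94  92  88  89  89  89  87  84
  88  89]
250 [ 67  81  78  97 153 187 167 101  70  87  90  92  94  93  93  94  92  91
  91  91]
220 [ 65  74  84 102 117 120 121 122 119 115  92  75  81  90  92  95  94  94]
230 [ 46  56  90 118 132 132 129 124 114  93  71  78  84  86  88  85  85  87]
236 [ 75 100 128 141 141 134 126 112  85  59  62  78  82  84  85  85  84  86]
[ 94  94  91  90  90  94 105 147 186 196 194 194 189 187]
```

Centred: measured edge offset 17.1 mm against the nominal 17. Now I'll release, lift and move over the knob.

Call:
{"method": "jog_arm", "body": {"targets": [{"jaw": 1,"slide": [0,0,0],"twist": [0,0,0]},{"jaw": 1,"slide": [0,0,0],"twist": [0,0,0]},{"jaw": 1,"slide": [0,0,0],"twist": [0,0,0]},{"jaw": 1,"slide": [0,0,0],"twist": [0,0,0]},{"jaw": 1,"slide": [0,0,-0.02],"twist": [0,0,0]},{"jaw": 1,"slide": [0,0,-0.04],"twist": [0,0,0]},{"jaw": 1,"slide": [0,0,-0.04],"twist": [0,0,0]},{"jaw": 1,"slide": [0,0,-0.04],"twist": [0,0,0]},{"jaw": 1,"slide": [0,0,-0.04],"twist": [0,0,0]},{"jaw": 1,"slide": [0,0,-0.04],"twist": [0,0,0]}]}}

```text
clock: 8.9
position: [0.5759, -0.1477, 0.234]
ee_rot: [[0.044, 0.999, -0.0], [0.999, -0.044, 0.001], [0.001, -0.0, -1.0]]
ft_force: [1.3, 0.2, -0.5]
grip_width: 0.0879
grasp_force: 0.0
```

Call:
{"method": "jog_arm", "body": {"targets": [{"jaw": 1,"slide": [0.03,0,-0.017],"twist": [0,0,0]},{"jaw": 1,"slide": [0.04,0,0],"twist": [0,0,0]},{"jaw": 1,"slide": [0.03,0,0],"twist": [0,0,0]},{"jaw": 1,"slide": [0.0127,0,0],"twist": [0,0,0]},{"jaw": 1,"slide": [0,0,0],"twist": [0,0,0]},{"jaw": 1,"slide": [0,0,0],"twist": [0,0,0]}]}}

```text
clock: 9.5
position: [0.5811, -0.0363, 0.2492]
ee_rot: [[0.044, 0.999, -0.001], [0.999, -0.044, -0.001], [-0.001, -0.001, -1.0]]
ft_force: [0.6, 0.1, -0.4]
grip_width: 0.0879
grasp_force: 0.0
```

```bash
python3 - <<'E'
from h import *
from plant import ctrl
s=ctrl.read_state();pose(s);f=ctrl.grab_frame('wrist');pickle.dump((s,f),open('w4.pkl','wb'))
cv2.imwrite('pics/w4.png',cv2.resize(f['img'][:,:,::-1],(800,600)))
E
```

```text
t 9.5 pos [581.1 -36.3 249.2] xang 87.48 z [-0.001 -0.001 -1.   ] F [ 0.6  0.1 -0.4] M [-0.04 -0.09  0.02] w 87.9 g 0.0 q6 -4.4
```

View pics/w4.png

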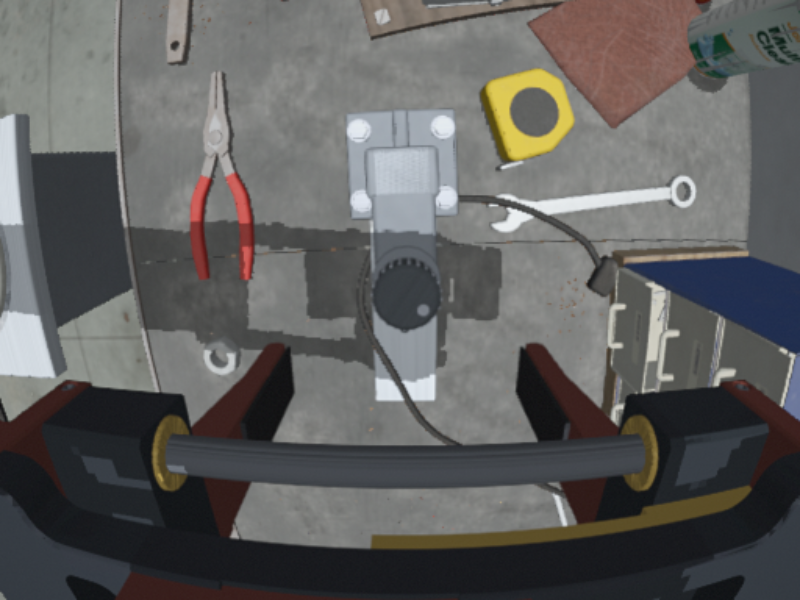

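The bar, with edges at 375 and 436, lies centred under the knob. The knob's circle spans x 373–440 and y 259–330. The base block's corners are at (347,113), (455,108), (457,212) and (350,218), so everything looks square.

```bash
python3 - <<'E'
from h import *
s,f=pickle.load(open('w4.pkl','rb'))
W=lambda p,z:(wplane(f,s,(np.array(p)+.5)*.64-.5,z)*1000).round(1)
print('knob',W([(406.5,296)],.1375),W([(373,296),(440,296)],.1375))
b=W([(347,113),(455,108),(457,212),(350,218)],.02);print(b);d1=b[0]-b[3];d2=b[1]-b[2];ang=lambda d:np.degrees(np.arctan2(d[1],d[0]));print(ang(d1),ang(d2),b[2:].mean(0))
r=W([(376,400),(436,400)],.016);print('bar out',r,r.mean(0))
k=W([(406.5,296)],.1375)[0];print('move',to_tool(s,k-1000*np.array(s['position'])))
E
```

```text
knob [[582.2 -35.4 137.5]] [[562.3 -34.5 137.5]
 [602.1 -36.3 137.5]]
[[539.7  88.3  20. ]
 [627.5  88.3  20. ]
 [625.9   1.9  20. ]
 [537.3   0.9  20. ]]
88.42705579638248 88.93908830973575 [581.6   1.4  20. ]
bar out [[ 547.9 -169.6   16. ]
 [ 604.3 -172.1   16. ]] [ 576.1  -170.85   16.  ]
move [  1.0303   1.18   111.7278]
```

Call:
{"method": "jog_arm", "body": {"targets": [{"jaw": 1,"slide": [0.001,0.001,0],"twist": [0,0,-8.5]},{"jaw": 1,"slide": [0,0,0],"twist": [0,0,-8.5]},{"jaw": 1,"slide": [0,0,0],"twist": [0,0,-8.5]},{"jaw": 1,"slide": [0,0,0],"twist": [0,0,-8.5]},{"jaw": 1,"slide": [0,0,0],"twist": [0,0,-8.5]},{"jaw": 1,"slide": [0,0,0],"twist": [0,0,-8.5]},{"jaw": 1,"slide": [0,0,0],"twist": [0,0,-8.5]},{"jaw": 1,"slide": [0,0,0],"twist": [0,0,-8.5]},{"jaw": 1,"slide": [0,0,0],"twist": [0,0,-8.5]},{"jaw": 1,"slide": [0,0,0],"twist": [0,0,-8.5]}]}}

```text
clock: 10.55
position: [0.5821, -0.0364, 0.2494]
ee_rot: [[-0.992, 0.127, -0.0], [0.127, 0.992, -0.0], [0.0, -0.0, -1.0]]
ft_force: [-0.3, 0.4, -0.7]
grip_width: 0.0878
grasp_force: 0.0
```

Call:
{"method": "jog_arm", "body": {"targets": [{"jaw": 1,"slide": [0,0,0],"twist": [0,0,-8.5]},{"jaw": 1,"slide": [0,0,0],"twist": [0,0,-8.5]},{"jaw": 1,"slide": [0,0,0],"twist": [0,0,-8.5]},{"jaw": 1,"slide": [0,0,0],"twist": [0,0,-8.5]},{"jaw": 1,"slide": [0,0,0.03],"twist": [0,0,0]},{"jaw": 1,"slide": [0,0,0.03],"twist": [0,0,0]},{"jaw": 1,"slide": [0,0,0.03],"twist": [0,0,0]},{"jaw": 1,"slide": [0,0,0.02],"twist": [0,0,0]},{"jaw": 1,"slide": [0,0,0.015],"twist": [0,0,0]},{"jaw": 1,"slide": [0,0,0.003],"twist": [0,0,0]}]}}

```text
clock: 11.55
position: [0.5812, -0.0357, 0.1193]
ee_rot: [[-0.896, -0.445, -0.004], [-0.445, 0.896, 0.0], [0.003, 0.002, -1.0]]
ft_force: [-0.1, 0.7, -0.5]
grip_width: 0.0876
grasp_force: 0.0
```

```bash
python3 -c "
from h import *
from plant import ctrl
s=ctrl.read_state();pose(s);print(to_tool(s,np.array([.5822,-.0354,.121])-s['position']))"
```

```text
t 11.55 pos [581.2 -35.7 119.3] xang -153.6 z [-0.004  0.    -1.   ] F [-0.1  0.7 -0.5] M [ 0.04 -0.13 -0.03] w 87.6 g 0.0 q6 -123.3
[-0.001  -0.0002 -0.0017]
```

Call:
{"method": "jog_arm", "body": {"targets": [{"jaw": -0.3,"slide": [-0.001,0,0],"twist": [0,0,0]},{"jaw": -0.3,"slide": [0,0,0],"twist": [0,0,0]},{"jaw": -0.3,"slide": [0,0,0],"twist": [0,0,0]},{"jaw": -0.3,"slide": [0,0,0],"twist": [0,0,0]},{"jaw": -0.3,"slide": [0,0,0],"twist": [0,0,0]},{"jaw": -0.3,"slide": [0,0,0],"twist": [0,0,0]},{"jaw": -0.3,"slide": [0,0,0],"twist": [0,0,0]},{"jaw": -0.3,"slide": [0,0,0],"twist": [0,0,0]}], "force": 30}}

```text
clock: 12.35
position: [0.5841, -0.0359, 0.122]
ee_rot: [[-0.896, -0.445, 0.003], [-0.445, 0.896, -0.003], [-0.001, -0.004, -1.0]]
ft_force: [3.6, -5.8, -1.6]
grip_width: 0.0415
grasp_force: 30.0
```

```bash
python3 -c "
from h import *
from plant import ctrl
pose(ctrl.read_state())"
```

```text
t 12.35 pos [584.1 -35.9 122. ] xang -153.58 z [ 0.003 -0.003 -1.   ] F [ 3.6 -5.8 -1.6] M [-0.76 -0.78  0.1 ] w 41.5 g 30.0 q6 -123.2
```

Call:
{"method": "jog_arm", "body": {"targets": [{"jaw": -0.3,"slide": [0,-0.001,0],"twist": [0,0,0]},{"jaw": -0.3,"slide": [0,0,0.0002],"twist": [0,0,6]},{"jaw": -0.3,"slide": [0,0,0.0002],"twist": [0,0,6]},{"jaw": -0.3,"slide": [0,0,0.0002],"twist": [0,0,6]},{"jaw": -0.3,"slide": [0,0,0.0002],"twist": [0,0,6]},{"jaw": -0.3,"slide": [0,0,0.0002],"twist": [0,0,6]}]}}

```text
clock: 12.95
position: [0.5844, -0.0372, 0.1211]
ee_rot: [[-0.998, 0.067, 0.002], [0.067, 0.998, -0.004], [-0.003, -0.003, -1.0]]
ft_force: [4.5, -8.3, 0.1]
grip_width: 0.0414
grasp_force: 30.0
```

```bash
python3 -c "
from h import *
from plant import ctrl
pose(ctrl.read_state())"
```

```text
t 12.95 pos [584.4 -37.2 121.1] xang 176.16 z [ 0.002 -0.004 -1.   ] F [ 4.5 -8.3  0.1] M [-1.2  -0.64  0.13] w 41.4 g 30.0 q6 -93.0
```

Call:
{"method": "jog_arm", "body": {"targets": [{"jaw": -0.3,"slide": [0,0,0],"twist": [0,0,0]},{"jaw": -0.3,"slide": [0,0,0.0],"twist": [0,0,0]}]}}

```text
clock: 13.15
position: [0.5844, -0.0372, 0.1212]
ee_rot: [[-0.998, 0.063, 0.002], [0.063, 0.998, -0.004], [-0.003, -0.003, -1.0]]
ft_force: [3.7, -6.9, -0.2]
grip_width: 0.0413
grasp_force: 30.0
```

```bash
python3 -c "
from h import *
from plant import ctrl
pose(ctrl.read_state())"
```

```text
t 13.15 pos [584.4 -37.2 121.2] xang 176.38 z [ 0.002 -0.004 -1.   ] F [ 3.7 -6.9 -0.2] M [-1.06 -0.76 -0.08] w 41.3 g 30.0 q6 -93.3
```

Call:
{"method": "jog_arm", "body": {"targets": [{"jaw": -0.3,"slide": [-0.001,-0.002,0],"twist": [0,0,0]},{"jaw": -0.3,"slide": [0,0,0.0002],"twist": [0,0,6]},{"jaw": -0.3,"slide": [0,0,0.0002],"twist": [0,0,6]},{"jaw": -0.3,"slide": [0,0,0.0002],"twist": [0,0,6]}]}}

```text
clock: 13.55
position: [0.5842, -0.038, 0.1206]
ee_rot: [[-0.929, 0.371, -0.0], [0.371, 0.929, -0.002], [-0.0, -0.002, -1.0]]
ft_force: [-2.1, -3.7, 3.3]
grip_width: 0.0418
grasp_force: 30.0
```

```bash
cat > p.py <<'E'
from h import *
from plant import ctrl
pose(ctrl.read_state())
E
python3 p.py
```

```text
t 13.55 pos [584.2 -38.  120.6] xang 158.22 z [-0.    -0.002 -1.   ] F [-2.1 -3.7  3.3] M [-0.78  0.14  0.03] w 41.8 g 30.0 q6 -75.2
```

Call:
{"method": "jog_arm", "body": {"targets": [{"jaw": -0.3,"slide": [0,0,0.0002],"twist": [0,0,6]},{"jaw": -0.3,"slide": [0,0,0.0002],"twist": [0,0,6]}]}}

```text
clock: 13.75
position: [0.584, -0.0385, 0.1203]
ee_rot: [[-0.831, 0.556, -0.001], [0.556, 0.831, -0.002], [-0.001, -0.002, -1.0]]
ft_force: [-3.0, -5.8, 3.3]
grip_width: 0.0413
grasp_force: 30.0
```

```bash
python3 p.py
```

```text
t 13.75 pos [584.  -38.5 120.3] xang 146.2 z [-0.001 -0.002 -1.   ] F [-3.  -5.8  3.3] M [-0.93  0.38  0.14] w 41.3 g 30.0 q6 -63.2
```

Call:
{"method": "jog_arm", "body": {"targets": [{"jaw": -0.3,"slide": [0,0,0.0002],"twist": [0,0,6]},{"jaw": -0.3,"slide": [0,0,0.0002],"twist": [0,0,6]}]}}

```text
clock: 13.95
position: [0.5837, -0.0388, 0.1199]
ee_rot: [[-0.697, 0.717, -0.002], [0.717, 0.697, -0.003], [-0.001, -0.003, -1.0]]
ft_force: [-4.7, -6.9, 3.5]
grip_width: 0.0414
grasp_force: 30.0
```

```bash
python3 p.py
```

```text
t 13.95 pos [583.7 -38.8 119.9] xang 134.18 z [-0.002 -0.003 -1.   ] F [-4.7 -6.9  3.5] M [-1.16  0.61  0.1 ] w 41.4 g 30.0 q6 -51.2
```

```bash
cat > q.py <<'E'
from h import *
from plant import ctrl
m=[]
for i in range(4):
    s=ctrl.read_state();m.append(np.r_[s['ft_force'],s['ft_torque']]);ctrl.grab_frame('wrist')
m=np.array(m);x=np.array(s['ee_rot'])[:,0];print('t',s['clock'],'xang',np.degrees(np.arctan2(x[1],x[0])).round(2),m.mean(0).round(2),'Mz',m[:,5].round(3))
E
python3 q.py
```

```text
t 14.1 xang 134.37 [-3.52 -6.56  3.91 -1.05  0.54 -0.03] Mz [ 0.104 -0.081 -0.042 -0.105]
```

Call:
{"method": "jog_arm", "body": {"targets": [{"jaw": -0.3,"slide": [0,-0.002,0],"twist": [0,0,6]},{"jaw": -0.3,"slide": [0,0,0.0002],"twist": [0,0,6]}]}}

```text
clock: 14.35
position: [0.5832, -0.0392, 0.1196]
ee_rot: [[-0.533, 0.846, 0.001], [0.846, 0.533, -0.001], [-0.001, 0.0, -1.0]]
ft_force: [1.7, -3.7, 2.1]
grip_width: 0.0414
grasp_force: 30.0
```

```bash
python3 q.py
```

```text
t 14.5 xang 122.58 [ 1.06 -3.69  2.6  -0.72 -0.08 -0.01] Mz [ 0.084  0.01  -0.069 -0.082]
```

Call:
{"method": "jog_arm", "body": {"targets": [{"jaw": -0.3,"slide": [0,0,0.0002],"twist": [0,0,6]},{"jaw": -0.3,"slide": [0,0,0.0002],"twist": [0,0,6]}]}}

```text
clock: 14.75
position: [0.5828, -0.0394, 0.1193]
ee_rot: [[-0.348, 0.937, -0.0], [0.937, 0.348, -0.002], [-0.001, -0.001, -1.0]]
ft_force: [-1.0, -4.9, 4.9]
grip_width: 0.0412
grasp_force: 30.0
```

```bash
python3 q.py
```

```text
t 14.9 xang 110.55 [-1.02 -4.95  4.85 -0.95  0.29 -0.09] Mz [ 0.008 -0.151 -0.099 -0.111]
```

Call:
{"method": "jog_arm", "body": {"targets": [{"jaw": -0.3,"slide": [-0.001,0,0],"twist": [0,0,4]},{"jaw": -0.3,"slide": [0,0,0],"twist": [0,0,4]}]}}

```text
clock: 15.15
position: [0.5825, -0.0396, 0.1191]
ee_rot: [[-0.216, 0.976, -0.002], [0.976, 0.216, 0.0], [0.001, -0.002, -1.0]]
ft_force: [-4.1, -3.9, 4.8]
grip_width: 0.0414
grasp_force: 30.0
```

```bash
python3 q.py
```

```text
t 15.3 xang 102.62 [-4.67 -3.03  4.78 -0.51  0.71 -0.05] Mz [ 0.076 -0.094 -0.106 -0.075]
```

Call:
{"method": "jog_arm", "body": {"targets": [{"jaw": -0.3,"slide": [0,0,0],"twist": [0,0,4]},{"jaw": -0.3,"slide": [0,0,0],"twist": [0,0,4]}]}}

```text
clock: 15.55
position: [0.5821, -0.0396, 0.1188]
ee_rot: [[-0.078, 0.997, -0.003], [0.997, 0.078, -0.0], [0.0, -0.003, -1.0]]
ft_force: [-5.6, -3.3, 5.4]
grip_width: 0.0415
grasp_force: 30.0
```

```bash
python3 q.py
```

```text
t 15.7 xang 94.61 [-5.73 -2.96  4.98 -0.54  0.87 -0.03] Mz [ 0.086 -0.075 -0.063 -0.085]
```

Call:
{"method": "jog_arm", "body": {"targets": [{"jaw": -0.3,"slide": [0,0,0],"twist": [0,0,4]},{"jaw": -0.3,"slide": [0,0,0.0002],"twist": [0,0,4]}]}}

```text
clock: 15.95
position: [0.5818, -0.0396, 0.1186]
ee_rot: [[0.061, 0.998, -0.004], [0.998, -0.061, -0.0], [-0.0, -0.004, -1.0]]
ft_force: [-9.3, -2.9, 7.2]
grip_width: 0.0416
grasp_force: 30.0
```

```bash
python3 q.py
```

```text
t 16.1 xang 86.61 [-7.81 -3.03  6.02 -0.52  1.09 -0.03] Mz [ 0.108 -0.066 -0.096 -0.083]
```

Call:
{"method": "jog_arm", "body": {"targets": [{"jaw": -0.3,"slide": [0,-0.002,0],"twist": [0,0,4]},{"jaw": -0.3,"slide": [0,0,0],"twist": [0,0,4]}]}}

```text
clock: 16.35
position: [0.5814, -0.0396, 0.1185]
ee_rot: [[0.199, 0.98, 0.0], [0.98, -0.199, -0.0], [-0.0, 0.0, -1.0]]
ft_force: [0.9, -4.1, 1.1]
grip_width: 0.0412
grasp_force: 30.0
```

```bash
python3 q.py
```

```text
t 16.5 xang 78.66 [ 0.99 -3.59  1.31 -0.55  0.04 -0.06] Mz [ 0.037 -0.117 -0.08  -0.069]
```

Call:
{"method": "jog_arm", "body": {"targets": [{"jaw": -0.3,"slide": [0,0,0],"twist": [0,0,4]},{"jaw": -0.3,"slide": [0,0,0],"twist": [0,0,4]}]}}

```text
clock: 16.75
position: [0.581, -0.0395, 0.1182]
ee_rot: [[0.334, 0.943, -0.001], [0.943, -0.334, -0.0], [-0.0, -0.001, -1.0]]
ft_force: [0.0, -5.2, 1.3]
grip_width: 0.0413
grasp_force: 30.0
```

```bash
python3 q.py
```

```text
t 16.9 xang 70.66 [-0.29 -3.79  1.39 -0.58  0.23 -0.01] Mz [ 0.154 -0.079 -0.055 -0.04 ]
```

Call:
{"method": "jog_arm", "body": {"targets": [{"jaw": -0.3,"slide": [0,0,0],"twist": [0,0,4]},{"jaw": -0.3,"slide": [0,0,0],"twist": [0,0,4]}]}}

```text
clock: 17.15
position: [0.5807, -0.0393, 0.118]
ee_rot: [[0.462, 0.887, -0.002], [0.887, -0.462, 0.0], [-0.001, -0.002, -1.0]]
ft_force: [-3.0, -3.6, 1.4]
grip_width: 0.0415
grasp_force: 30.0
```

```bash
python3 q.py
```

```text
t 17.3 xang 62.67 [-2.69 -3.34  1.1  -0.52  0.52  0.07] Mz [ 0.193  0.016  0.075 -0.006]
```

```bash
python3 q.py; python3 q.py
```

```text
t 17.5 xang 62.59 [-4.13 -3.11  1.07 -0.47  0.72  0.08] Mz [0.034 0.05  0.088 0.145]
t 17.7 xang 62.59 [-4.08 -2.91  0.87 -0.47  0.8   0.15] Mz [0.198 0.122 0.162 0.113]
```

Call:
{"method": "jog_arm", "body": {"targets": [{"jaw": -0.3,"slide": [0,0,0],"twist": [0,0,4]}]}}

```text
clock: 17.85
position: [0.5806, -0.0392, 0.1179]
ee_rot: [[0.522, 0.853, -0.002], [0.853, -0.522, 0.0], [-0.001, -0.002, -1.0]]
ft_force: [-4.7, -2.7, 1.0]
grip_width: 0.0419
grasp_force: 30.0
```

```bash
python3 q.py; python3 q.py
```

```text
t 18.0 xang 58.56 [-4.77 -2.44  0.86 -0.44  0.84  0.07] Mz [0.185 0.073 0.014 0.022]
t 18.2 xang 58.58 [-4.5  -2.79  1.05 -0.44  0.85  0.03] Mz [-0.009  0.024  0.033  0.063]
```

Call:
{"method": "jog_arm", "body": {"targets": [{"jaw": -0.3,"slide": [0,0,0],"twist": [0,0,3]}]}}

```text
clock: 18.35
position: [0.5805, -0.0392, 0.1178]
ee_rot: [[0.566, 0.825, -0.002], [0.825, -0.566, 0.0], [-0.001, -0.002, -1.0]]
ft_force: [-5.5, -3.6, 0.9]
grip_width: 0.0414
grasp_force: 30.0
```

```bash
for i in 1 2 3 4; do python3 q.py; done
```

```text
t 18.5 xang 55.57 [-5.58 -3.    1.01 -0.43  0.89  0.08] Mz [0.167 0.103 0.04  0.029]
t 18.7 xang 55.59 [-5.2  -2.55  0.76 -0.43  0.89  0.05] Mz [0.04  0.047 0.036 0.077]
t 18.9 xang 55.59 [-5.25 -1.84  0.5  -0.39  0.89  0.06] Mz [0.052 0.089 0.051 0.063]
t 19.1 xang 55.59 [-5.45 -2.82  1.09 -0.42  0.89  0.06] Mz [0.089 0.024 0.092 0.038]
```

Call:
{"method": "jog_arm", "body": {"targets": [{"jaw": -0.3,"slide": [0,-0.0015,0],"twist": [0,0,0]},{"jaw": 1,"slide": [0,0,0],"twist": [0,0,0]},{"jaw": 1,"slide": [0,0,0],"twist": [0,0,0]},{"jaw": 1,"slide": [0,0,0],"twist": [0,0,0]},{"jaw": 1,"slide": [0,0,0],"twist": [0,0,0]},{"jaw": 1,"slide": [0,0,0],"twist": [0,0,0]}]}}

```text
clock: 19.75
position: [0.5802, -0.0383, 0.1186]
ee_rot: [[0.566, 0.824, 0.0], [0.824, -0.566, 0.0], [0.0, 0.0, -1.0]]
ft_force: [0.5, -0.1, -1.0]
grip_width: 0.0778
grasp_force: 0.0
```

Call:
{"method": "jog_arm", "body": {"targets": [{"jaw": 1,"slide": [0,0,-0.01],"twist": [0,0,-6]},{"jaw": 1,"slide": [0,0,-0.03],"twist": [0,0,-8]},{"jaw": 1,"slide": [0,0,-0.03],"twist": [0,0,-8]},{"jaw": 1,"slide": [0,0,-0.03],"twist": [0,0,-8]},{"jaw": 1,"slide": [0,0,-0.03],"twist": [0,0,-2]},{"jaw": 1,"slide": [0,0,0],"twist": [0,0,0]},{"jaw": 1,"slide": [0,0,0],"twist": [0,0,0]}]}}

```text
clock: 20.45
position: [0.5804, -0.0385, 0.2489]
ee_rot: [[0.045, 0.999, 0.002], [0.999, -0.045, -0.0], [-0.0, 0.002, -1.0]]
ft_force: [-0.3, 0.3, 0.1]
grip_width: 0.0881
grasp_force: 0.0
```

```bash
python3 - <<'E'
from h import *
from plant import ctrl
s=ctrl.read_state();pose(s);f=ctrl.grab_frame('wrist');pickle.dump((s,f),open('w5.pkl','wb'))
cv2.imwrite('pics/w5.png',cv2.resize(f['img'][:,:,::-1],(800,600)))
E
```

```text
t 20.45 pos [580.4 -38.5 248.9] xang 87.45 z [ 0.002 -0.    -1.   ] F [-0.3  0.3  0.1] M [-0.08 -0.11 -0.04] w 88.1 g 0.0 q6 -4.6
```

View pics/w5.png

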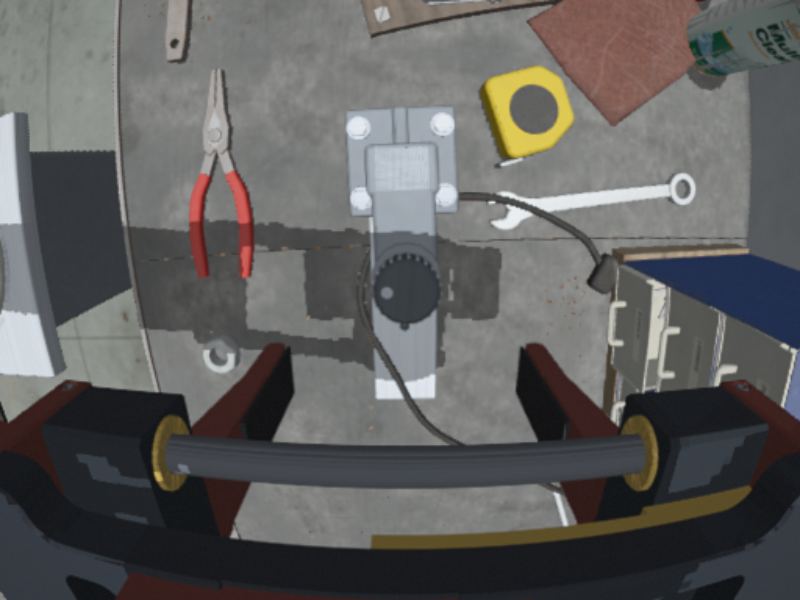

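The bar is unmoved and square (edges at 375 and 436, outer end at y≈398), and the bystanders are where they were. The knob's mark went from (423,310) to (387,293). I'll check the true turn precisely against the 151° commanded.

```bash
python3 - <<'E'
from h import *
for n,z in(('w4',.1375),('w5',.1335)):
    s,f=pickle.load(open(n+'.pkl','rb'));g=cv2.cvtColor(f['img'],cv2.COLOR_RGB2GRAY)
    # mark: brightest blob inside knob
    y0,x0=168,240;c=g[y0:208,x0:281].astype(float)
    yy,xx=np.mgrid[y0:208,x0:281]
    cen=np.array([260,189.0]) if n=='w4' else np.array([260.,184.5])
    m=(np.hypot(xx-cen[0],yy-cen[1])<17)
    cc=np.where(m,c,0);u=np.unravel_index(cc.argmax(),cc.shape);w=np.clip(c-np.median(c[m])-15,0,None)*(np.hypot(xx-u[1]-x0,yy-u[0]-y0)<4)*m
    mk=np.array([(xx*w).sum(),(yy*w).sum()])/w.sum()
    # dark disc centroid
    d=((g<70)&(np.hypot(*(np.mgrid[0:384,0:512]-np.array([cen[1],cen[0]])[:,None,None]))<24)).astype(np.uint8)
    d=cv2.morphologyEx(d,cv2.MORPH_CLOSE,np.ones((7,7),np.uint8));k=max(cv2.findContours(d,0,1)[0],key=cv2.contourArea);(e,r)=cv2.minEnclosingCircle(k)
    P=wplane(f,s,mk,z)[0]*1000;C=wplane(f,s,[e],z)[0]*1000
    for S in(C[:2],np.array([582,-37])): v=P[:2]-S;print(n,mk.round(1),np.round(e,1),round(r,1),'centre',S.round(1),'rad',np.hypot(*v).round(1),'ang',np.degrees(np.arctan2(v[1],v[0])).round(1))
    j=f['img'][155:220,225:295,::-1];cv2.imwrite(f'pics/{n}k.png',cv2.resize(j,(400,371),interpolation=cv2.INTER_CUBIC))
a=np.hstack([cv2.imread('pics/w4k.png'),cv2.imread('pics/w5k.png')]);cv2.imwrite('pics/k.png',a)
E
```

```text
w4 [269.2 198.5] [259.8 188. ] 23.0 centre [582.1 -34.2] rad 13.5 ang -51.7
w4 [269.2 198.5] [259.8 188. ] 23.0 centre [582 -37] rad 11.5 ang -42.6
w5 [246.6 186.1] [260. 185.] 23.2 centre [582.  -34.5] rad 12.6 ang -178.0
w5 [246.6 186.1] [260. 185.] 23.2 centre [582 -37] rad 12.7 ang 170.5
```

View pics/k.png

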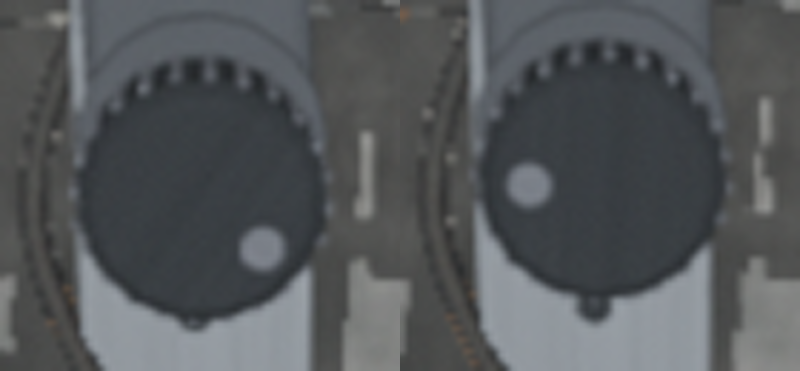

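The true turn reads about 138° ± 5°. That is close to the 151° commanded, less the spring-back and some slack in the grip. Compared with free running, the torque rose by about 0.10–0.13 N m both turning and at rest, which is roughly 8–11 N before letting go. The foot is therefore touching within limits, and the gripper is clear.

```bash
python3 -c "
from plant import ctrl
print(ctrl.sign_off())"
```

```text
the job is handed in; nothing more can be done
None
```

I handed the job in, but the result wasn't shown: the bar is butted squarely and centred under the foot, which I estimate presses on it with 6–9 N, judged from the turning torque because the force can't be read directly. The gripper is clear and the other tools weren't touched.

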